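Demagnetise a driver in the bench demagnetiser

TASK

Press the demagnetiser's side lever all the way down until it latches and the cover has swung off the well, then let go of the lever. Take the driver with the long slim shaft from the rest and dip its shaft, in line with the slanting well, more than half of the well's depth for a good half second, without jabbing the well. Draw it out and lay it back (do not drop it) in the same notches, the same way round, leaving the lever latched and everything else where it is.

Things in the scene. Friction and masses are not known exactly. Their poses are not given: they have to be found in the camera images.
- demag: White bench demagnetiser on a dark steel foot 130 x 100 mm, 95 mm high (111 mm at the well's rim), fixed to the table. Origin: centre of the foot's underside; z up; +x the side to which the well leans (roughly away from the robot); the lever sticks out on the +y side.
- well: The demagnetiser's open steel cup: 65 mm long, outer diameter 50, inner 40, base 5 mm, so 60 mm deep; fixed, leaning 50 degrees from vertical to the demagnetiser's +x. Origin: centre of its closed lower end; z runs along the bore out of the mouth (mouth centre z = +65 mm, inner floor +5 mm); y is the demagnetiser's y. A 14 mm pivot post stands beside it at y = -36 mm.
- cover_disc (a point): Centre of the top of the round metal cover, 50 mm diameter and 4 mm thick, that lies across the mouth of the well until the lever is pressed; linked to the lever, it then swings aside in the plane of the mouth towards the demagnetiser's -y and up, clear of the bore, and stays there.
- lever (a joint): Angle of the sprung side lever, rad: 0 up (well covered), 0.5 fully down. It springs back up unless pressed past about 0.35; beyond that an over-centre detent pulls it to 0.5 and holds it, with the cover off. Takes about 7 N at the pad.
- lever_pad (a point): Centre of the top of the lever's black pad (36 mm along the demagnetiser's x, 42 mm along the lever, 8 mm thick). It is 85 mm from the hinge, which runs along the demagnetiser's x through (-10, 45, 80) mm in the demagnetiser's frame. The pad slopes up outwards by 0.25 rad at joint 0 and down by 0.25 rad at 0.5, moving about 42 mm down.
- rest: Fixed rest, aluminium foot 150 x 170 x 10 mm and two grey cross bars 10 mm thick: x = +58 mm (top 49 mm, notches 30 mm wide, for handles) and x = -50 mm (top 56 mm, notches 20 mm wide, for shafts). Flared ears to 18 mm above the bars form two pairs of notches, y = -50 and +50 mm. Origin under its centre; z up. Tools lie along x, handles to +x, axes 60 mm above the table.
- driver: The driver to treat: black square handle 22 x 22 x 100 mm (steel band near its end) and a slim round steel shaft 90 mm long, 8 mm diameter; 190 mm overall, about 0.11 kg. Origin: on its axis, in the handle, 20 mm behind the handle's front; +x runs along the axis towards the handle's end (at +80 mm); tip at -110 mm. Lies in either pair of notches. Grip it across y near the origin.
- driver_tip (a point): Tip of the driver's shaft, on the axis, 110 mm from the driver's origin.
- nutdriver: Bystander: the other driver in the other notches, with the same handle but a short shaft ending in a fat socket of 20 mm diameter, 162 mm overall. Origin and axes as for the driver. Leave alone.
- case: Bystander: wooden gauge block case 100 x 150 x 49 mm, origin under its centre. Leave alone.
- master: Bystander: upright steel cylinder, 60 mm diameter, 70 mm high, origin under its centre. Leave alone.
- vblock: Bystander: dark steel grooved block 70 x 60 x 45 mm, origin under its centre. Leave alone.
Mind the look-alikes: they are no part of the job. What is shaped like the driver but turquoise or yellow is not meant.

How it is judged:
On the way, in this order (a step that is already met when the one before it is completed fails the run):
1. lever latched down and the robot off the demagnetiser (value of joint lever above 0.45 rad and contact force between demag and the fingers below 0.1 N and contact force between demag and the arm below 0.1 N), for 0.3 s.
2. driver lifted 40 mm off the rest, in the gripper (height (world z) of driver above 0.1 m and contact force between driver and the fingers above 0.5 N), for 0.1 s.
3. shaft in the well, tip more than 30 mm below the mouth, driver within 20 degrees of the bore, for 0.4 s (z of driver_tip in the frame of well between 0 and 0.035 m and x of driver_tip in the frame of well between -0.021 and 0.021 m and y of driver_tip in the frame of well between -0.021 and 0.021 m and angle between the x axis of driver and the z axis of well, either way round below 0.35 rad and contact force between driver and the fingers above 0.5 N), for 0.4 s.
4. driver drawn out, tip beyond the mouth, still in the gripper (z of driver_tip in the frame of well above 0.075 m and contact force between driver and the fingers above 0.5 N), for 0.1 s.
At the end, for the whole second after the job is handed in: The driver lies still in its own pair of notches, the way round it was: its origin within 20 mm and its tip within 25 mm of where they were at the start, its axis at the height of lying in both notches (within 4 mm at the origin, 6 mm at the tip); the lever is still latched down (over 0.45) (distance of driver from where it was at the start of the episode below 0.02 m and distance of driver_tip from where it was at the start of the episode below 0.025 m and z of driver in the frame of rest between 0.056 and 0.064 m and z of driver_tip in the frame of rest between 0.054 and 0.066 m and linear speed of driver below 0.02 m/s and value of joint lever above 0.45 rad); the robot touches nothing.
It fails at once if the driver was dropped (faster than 0.5 m/s out of the gripper) (contact force between driver and the fingers below 0.1 N and linear speed of driver above 0.5 m/s).
It fails at once if the driver was jabbed into the demagnetiser (over 12 N) (contact force between driver and demag above 12 N).
It fails at once if the other driver was moved over 20 mm (distance of nutdriver from where it was at the start of the episode above 0.02 m).
It fails at once if the case, the cylinder or the grooved block was moved over 25 mm (distance of any of case, master, vblock from where it was at the start of the episode above 0.025 m).
It also fails if it takes over 67 s, if anything falls off the work surface, if the arm or the gripper's body presses on something with over 40 N, if the wrist force passes 120 N, or if a joint passes its speed limit or range.

ROBOT

A 6-joint arm with a two-finger parallel gripper is mounted at the origin on the work surface. World frame = base frame: x ahead of the robot, y to its left, z up, the work surface at z = 0. Lengths are in m, angles in rad, forces in N, time in s.
With the tool pointing down it reaches from about 0.3 to 0.775 m from the base axis. Payload 14.6 kg.
Tool frame: the origin (TCP) lies at the very end of the fingers, on their centre line; the grasp point (between the pads) lies 19 mm behind it (manip.grip_point_offset is the z of the grasp point in the tool frame, in m); z points along the fingers, y is the line along which they close (so a half turn about z gives the same grasp; the last joint's range is limited). The gripper opens to 94 mm and grips with 3 to 60 N. Pads are 16 mm wide; open, the fingers measure 119 mm over their backs; the gripper's body (75 mm by 177 mm) begins 78 mm behind the grasp point.
Start: joints at [-1.322, 0.3, 1.521, -0, 1.321, -0.067], TCP at [0.171, -0.523, 0.172] pointing down, gripper open.
Joint ranges: [-3.03, 3.03], [-0.79, 2.21], [0.23, 2.52], [-1.04, 4.18], [0, 3.07], [-2.55, 2.55]. Speed limits (rad/s): [2.22, 2.22, 2.57, 3.14, 3.14, 3.14].

INTERFACE

Orientations are given as a 3x3 rotation matrix whose columns are the frame's x, y, z axes.
In Python, from bench import manip gives the robot as it stands.
- The arm moves only by the tool play_rows, never from a script. Its argument "targets" is a list of rows, each an object with "travel": the shift along the tool's x, y, z in mm, a list of three; "dr": the turn, a rotation vector about the tool's x, y, z in rad, a list of three; "grip": the opening, from 0 (shut) to 1 (fully open). A call has 1 to 20 rows; each row shifts and turns the commanded pose from where the row before left it, along the tool's axes as they then stand; what a row does not reach is not made up. A row lasts 1/12 s, in which the tool goes at most 41.7 mm and 7.16 degrees, less where a joint would pass 70% of its speed; a pose out of reach is approached as far as the arm can. A call is refused whole if a number of a shift passes 41.7 or a number of a turn 0.125, either way. A call with a gripper value outside its range is refused whole. The fingers move at their own pace and stop on an object; the grip force is fixed at half the most. Time passes only in rows, so rows that do not move let the fingers close. It gives the time, the measured TCP pose, the force, the opening and the grip force at its end, in the units of the state.
- manip.sense(): the state, without advancing time (a new reading comes with each control period).
- manip.camera(name): name is "scene" or "top" or "wrist"; returns (picture, depth): 384x512x3 uint8, red, green, blue; 384x512 float32, m along the optical axis (not along the pixel's ray), 0 where there is no reading.
- manip.get_calibration(name): a dict with "mtx" (3x3 intrinsics, pixels), "extrinsics" (4x4, takes a point from camera to world coordinates); the wrist camera has in their place "tool_from_camera" (4x4, takes a point from camera to tool coordinates, whose origin is the TCP and whose axes are the flange's). Camera axes: x right, y up, looking along -z (the intrinsics and any distortion apply to the point x, -y, -z); pixel columns grow to the right and rows downward; lengths in m; the calibration is good to about 2 mm. A picture is of the moment at which its call begins: read the wrist's pose just before it. get_calibration takes no time and is no camera call.
- manip.sign_off(): hands the job in; it is judged then, once.
Trained networks look in the newest picture that a camera, given by its name, has taken for a name from the list of things; names that differ only in an ending like _2 or _b are one class to them, and where a whole thing is asked for, a point or a joint stands for the part that bears it (a point fixed in the world has none). Each returns a list of dicts, best first, with "confidence" (0 to 1); they miss things now and then, are a little off and sometimes report something else, mostly with a low value. They report only what shows in the picture. A call takes as long as a camera call. They do not tell look-alikes from the thing itself.
- manip.boxes_of(camera, name): "location" ([x, y, z] in m, in world coordinates, good to about 4 mm: the middle of the surface that is visible of it).
- manip.outline_of(camera, name): "mask" (384x512 bool, what is visible of it).
The state is a dict: "time_s": time; "joint_positions": joint angles; "joint_vel": joint speeds; "effort": joint torques, N m; "tool_pos": TCP position; "tool_rot": TCP orientation; "wrist_force": force on the tool from outside, world axes, zero at the start; "wrist_torque": the same for the moment, N m; "gripper_width": opening from 0.0 (shut) to 1.0 (fully open); "finger_force": force on a finger pad.
Only numpy, scipy, OpenCV 4.12 (cv2) and the standard library are available. Lean on these libraries where they do the work, as an engineer would, in place of code of your own. Each camera call takes 0.05 s, during which the arm holds its last target. There are 200 camera calls.

## Working session

There is one attempt and no reset: what is moved stays moved. The work goes in short steps, Python scripts to look and compute and a tool call to move; the robot and the scene stay as the last step left them, time stands still between calls to the robot, and variables do not carry over. Pictures are saved under pics/ and viewed, at most 13 in all, crops included, and the job is handed in when it is done.

Besides the shell and the picture viewer there is one more tool, called after "Call:" in YAML: its name, and indented under it one key for each argument. play_rows: Moves the arm, as the interface text tells. Its arguments: {"type":"object","properties":{"targets":{"type":"array"}},"required":["targets"]}

```bash
mkdir -p pics
cat > h.py <<'E'
import numpy as np, cv2
from bench import manip
def pts(name, d):
    c=manip.get_calibration(name); K=np.array(c["mtx"])
    v,u=np.mgrid[0:384,0:512]
    p=np.stack([(u-K[0,2])/K[0,0]*d, -(v-K[1,2])/K[1,1]*d, -d],-1)
    if name=="wrist":
        s=manip.sense(); T=np.eye(4);T[:3,:3]=s["tool_rot"];T[:3,3]=s["tool_pos"]
        E=T@np.array(c["tool_from_camera"])
    else: E=np.array(c["extrinsics"])
    return p@E[:3,:3].T+E[:3,3]
E
python3 - <<'E'
from h import *
ims=[]
for n in("scene","top"):
    im,d=manip.camera(n); P=pts(n,d); np.savez(f"{n}.npz",im=im,P=P)
    cv2.imwrite(f"pics/{n}.png",cv2.resize(im[:,:,::-1],(768,576)))
    for t in("demag","well","cover_disc","lever_pad","rest","driver","nutdriver","case","master","vblock"):
        print(n,t,[(np.round(b["location"],3).tolist(),round(b["confidence"],2)) for b in manip.boxes_of(n,t)][:4])
E
```

```text
scene demag [([0.619, 0.175, 0.073], 0.93)]
scene well [([0.64, 0.167, 0.097], 0.68), ([0.812, 0.079, 0.048], 0.54)]
scene cover_disc [([0.582, -0.147, 0.066], 0.56), ([0.644, 0.162, 0.103], 0.55), ([0.545, -0.243, 0.068], 0.46)]
scene lever_pad [([0.572, 0.26, 0.102], 0.75)]
scene rest [([0.54, -0.166, 0.014], 0.91)]
scene driver [([0.795, -0.187, 0.021], 0.72), ([0.578, -0.148, 0.065], 0.64), ([0.706, -0.451, 0.017], 0.49), ([0.541, -0.17, 0.012], 0.26)]
scene nutdriver [([0.546, -0.244, 0.067], 0.54)]
scene case [([0.812, 0.079, 0.05], 0.56)]
scene master []
scene vblock [([0.432, 0.016, 0.033], 0.91), ([0.546, -0.245, 0.067], 0.73)]
top demag [([0.595, 0.154, 0.082], 0.87)]
top well [([0.627, 0.144, 0.099], 0.58), ([0.574, 0.255, 0.099], 0.56)]
top cover_disc [([0.643, 0.162, 0.102], 0.42)]
top lever_pad [([0.571, 0.258, 0.102], 0.52)]
top rest [([0.534, -0.198, 0.013], 0.96)]
top driver [([0.575, -0.158, 0.072], 0.69), ([0.705, -0.456, 0.018], 0.65), ([0.793, -0.188, 0.027], 0.58)]
top nutdriver [([0.548, -0.246, 0.07], 0.6)]
top case []
top master [([0.455, 0.419, 0.072], 0.71), ([0.536, -0.197, 0.011], 0.18)]
top vblock [([0.428, -0.005, 0.044], 0.76)]
```

```bash
python3 -c "
from bench import manip
s=manip.sense();print(s['time_s'],s['tool_pos'],s['tool_rot'],manip.grip_point_offset)
print(manip.get_calibration('top'),manip.get_calibration('wrist'))"
```

```text
1.1 [ 0.17080589 -0.52280718  0.17154966] [[ 9.50560025e-01  3.10540880e-01  8.88161400e-06]
 [ 3.10540880e-01 -9.50560025e-01 -1.36738837e-05]
 [ 4.19620734e-06  1.57559515e-05 -1.00000000e+00]] -0.0188
{'mtx': array([[364.01666938,   0.        , 256.08404164],
       [  0.        , 364.01666938, 192.4876637 ],
       [  0.        ,   0.        ,   1.        ]]), 'extrinsics': array([[ 0.02663803,  0.99067963, -0.13358253,  0.46208612],
       [-0.99964275,  0.02610668, -0.00572798, -0.00580746],
       [-0.00218719,  0.13368739,  0.99102114,  1.23337551],
       [ 0.        ,  0.        ,  0.        ,  1.        ]])} {'mtx': array([[269.35481327,   0.        , 261.09875414],
       [  0.        , 269.35481327, 195.51912492],
       [  0.        ,   0.        ,   1.        ]]), 'tool_from_camera': array([[ 5.71884886e-04,  9.72212363e-01,  2.34099966e-01,
         6.76994695e-02],
       [ 9.99999496e-01, -3.62929453e-04, -9.35669068e-04,
        -9.05467489e-04],
       [-8.24707263e-04,  2.34100383e-01, -9.72212081e-01,
        -2.13666143e-01],
       [ 0.00000000e+00,  0.00000000e+00,  0.00000000e+00,
         1.00000000e+00]])}
```

View pics/scene.png

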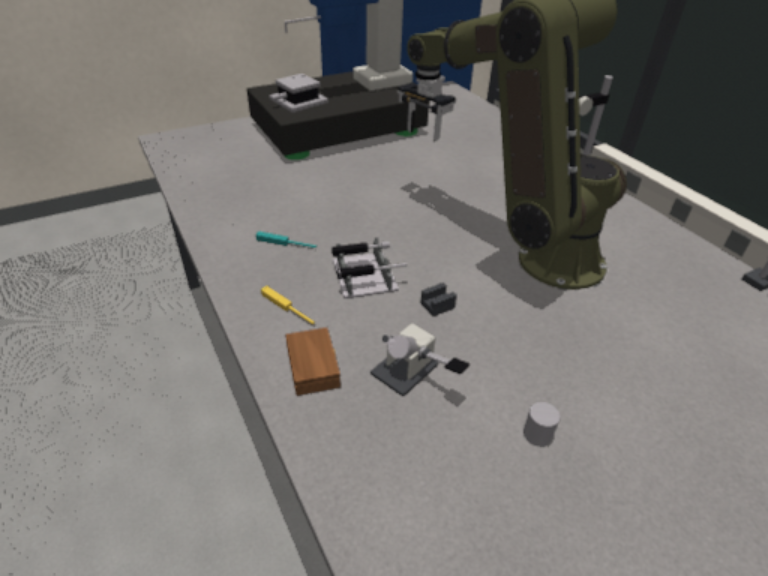

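View pics/top.png

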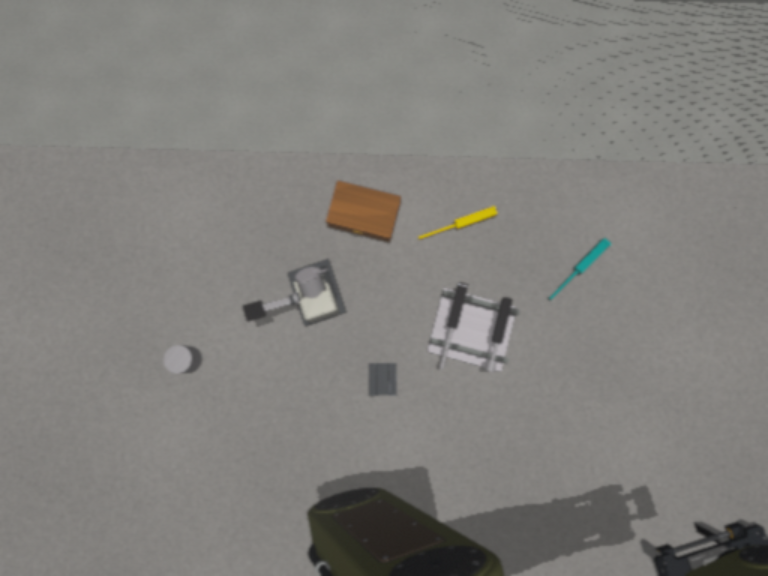

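Candidates (top picture): black slim-shaft tool at (452,320), black fat-socket tool at (499,330), yellow at (460,222), turquoise at (580,268). I choose the black one at (452,320), and will check it close up.

Run:
```python
from h import *
D={n:np.load(n+".npz") for n in("scene","top")}
Z={}
for t in("demag","rest","lever_pad","cover_disc","driver","nutdriver"):
    for n in D:
        manip.camera(n)
        for o in manip.outline_of(n,t)[:3]:
            P=D[n]["P"][o["mask"]]; P=P[np.isfinite(P).all(1)]
            print(t,n,round(o["confidence"],2),len(P),np.round(np.median(P,0),3))
            Z.setdefault(t,[]).append(P)
            if t in("rest","demag"):
                lim={"rest":(0.004,0.02),"demag":(0.003,0.03)}[t]
                q=P[(P[:,2]>lim[0])&(P[:,2]<lim[1])]
                r=cv2.minAreaRect((q[:,:2]*1000).astype(np.float32)); print("  rect",r,np.median(q[:,2]))
            if t in("driver","nutdriver"):
                m=np.median(P,0);u,s,vt=np.linalg.svd(P-P.mean(0),full_matrices=False);print("  axis",vt[0],P.mean(0))
            if t=="cover_disc":
                m=np.median(P,0);q=P[np.linalg.norm(P-m,axis=1)<.03];u,s,vt=np.linalg.svd(q-q.mean(0),full_matrices=False);print("  nrm",vt[2],q.mean(0),s)
im=D["top"]["im"]
a=cv2.resize(im[185:255,280:350,::-1],(400,400),interpolation=3);b=cv2.resize(im[165:225,155:235,::-1],(400,400),interpolation=3)
cv2.imwrite("pics/crop.png",np.hstack([a,b]))
```

```text
demag scene 0.69 1527 [0.62  0.176 0.051]
  rect ((593.0586547851562, 136.20652770996094), (196.9749755859375, 141.95091247558594), 11.854103088378906) 0.012686287287231535
demag scene 0.4 191 [0.576 0.253 0.1  ]
  rect ((0.0, 0.0), (0.0, 0.0), 0.0) nan
demag scene 0.33 132 [ 0.562 -0.245  0.069]
  rect ((0.0, 0.0), (0.0, 0.0), 0.0) nan
demag top 0.6 1383 [0.594 0.153 0.088]
  rect ((609.714599609375, 168.46990966796875), (128.726318359375, 132.841796875), 20.14809226989746) 0.013038048997594531
demag top 0.56 177 [ 0.579 -0.156  0.071]
  rect ((544.1616821289062, -144.80056762695312), (0.0, 0.0), 0.0) 0.012867301447454516
rest scene 0.9 748 [ 0.542 -0.157  0.012]
  rect ((543.6197509765625, -195.7097930908203), (173.19580078125, 149.78549194335938), 75.68933868408203) 0.010708951237508035
rest scene 0.51 213 [0.574 0.255 0.1  ]
  rect ((541.4911499023438, 172.36624145507812), (0.0, 0.0), 0.0) 0.01027320277407251
rest top 0.72 1755 [ 0.531 -0.195  0.012]
  rect ((541.8316040039062, -198.5347900390625), (171.71127319335938, 149.28878784179688), 75.87406158447266) 0.0107102429240582
re
[... 1172 characters left out ...]
33  0.13350237  0.98261995] [ 0.57734896 -0.15432914  0.07140442]
driver top 0.76 250 [ 0.793 -0.196  0.021]
  axis [-0.28560663  0.22420948  0.93175048] [ 0.78974724 -0.18946594  0.02461614]
driver top 0.67 1372 [0.595 0.154 0.088]
  axis [-0.29561765  0.31511002  0.90184028] [0.60076277 0.16446305 0.07653569]
nutdriver scene 0.57 157 [ 0.558 -0.245  0.069]
  axis [0.36262598 0.727521   0.58242218] [ 0.55787928 -0.23829262  0.07096458]
nutdriver top 0.51 319 [ 0.547 -0.249  0.07 ]
  axis [-0.96892553  0.24726255  0.00667501] [ 0.54150365 -0.248599    0.06635686]
nutdriver top 0.18 231 [0.569 0.26  0.104]
  axis [-0.32952598  0.905207    0.26835221] [0.56790433 0.25426769 0.0990512 ]
  return _methods._mean(a, axis=axis, dtype=dtype,
  ret = ret.dtype.type(ret / rcount)
```

View pics/crop.png

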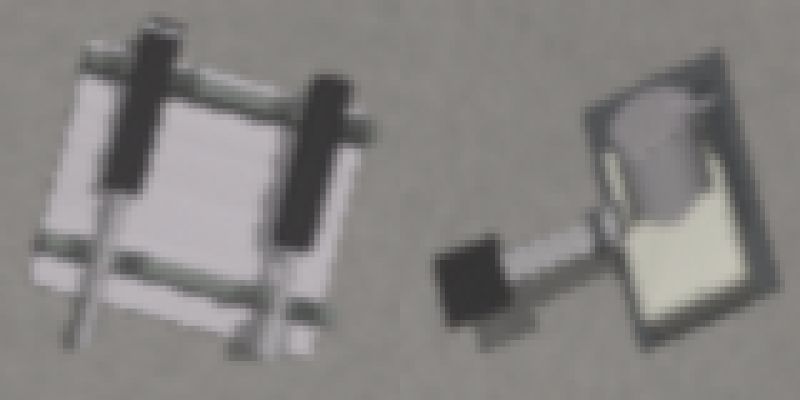

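The crop shows the left tool (at about (135,180), shaft ending at (70,345)) with a slim shaft. The right one ends in a fat grey socket at about (270,340). So the left black tool is the driver. Its handle points away from the robot. Next I go over the rest for a close look.

Call:
play_rows:
  targets:
    - {"travel": [37.5, -13.3, -3.5], "dr": [0, 0, 0], "grip": 1}
    - {"travel": [37.5, -13.3, -3.5], "dr": [0, 0, 0], "grip": 1}
    - {"travel": [37.5, -13.3, -3.5], "dr": [0, 0, 0], "grip": 1}
    - {"travel": [37.5, -13.3, -3.5], "dr": [0, 0, 0], "grip": 1}
    - {"travel": [37.5, -13.3, -3.5], "dr": [0, 0, 0], "grip": 1}
    - {"travel": [37.5, -13.3, -3.5], "dr": [0, 0, 0], "grip": 1}
    - {"travel": [37.5, -13.3, -3.5], "dr": [0, 0, 0], "grip": 1}
    - {"travel": [37.5, -13.3, -3.5], "dr": [0, 0, 0], "grip": 1}
    - {"travel": [37.5, -13.3, -3.5], "dr": [0, 0, 0], "grip": 1}
    - {"travel": [37.5, -13.3, -3.5], "dr": [0, 0, 0], "grip": 1}
    - {"travel": [37.5, -13.3, -3.5], "dr": [0, 0, 0], "grip": 1}
    - {"travel": [37.5, -13.3, -3.5], "dr": [0, 0, 0], "grip": 1}
    - {"travel": [37.5, -13.3, -3.5], "dr": [0, 0, 0], "grip": 1}
    - {"travel": [0, 0, 0], "dr": [0, 0, 0], "grip": 1}
    - {"travel": [0, 0, 0], "dr": [0, 0, 0], "grip": 1}

```text
time_s: 3.55
tool_pos: [0.5814, -0.2057, 0.2165]
tool_rot: [[0.95, 0.313, -0.001], [0.313, -0.95, 0.0], [-0.001, -0.0, -1.0]]
wrist_force: [-0.3, 0.1, 0.7]
gripper_width: 0.999
finger_force: 0.0
```

Run:
```python
from h import *
im,d=manip.camera("wrist"); P=pts("wrist",d); np.savez("w1.npz",im=im,P=P)
cv2.imwrite("pics/w1.png",im[:,:,::-1])
s=manip.sense();print(s["time_s"],s["tool_pos"],s["joint_positions"],s["wrist_force"])
for t in("driver","nutdriver","rest","driver_tip"):
    print(t,[(np.round(b["location"],3).tolist(),round(b["confidence"],2)) for b in manip.boxes_of("wrist",t)][:4])
# dark handle pixels at height
g=im.max(2); m=(g<75)&(P[:,:,2]>.066)&(P[:,:,2]<.08)&(P[:,:,0]<.75)
n,l,st,c=cv2.connectedComponentsWithStats(m.astype(np.uint8))
for i in range(1,n):
    if st[i,4]>150:
        q=P[l==i]; print(st[i],cv2.minAreaRect((q[:,:2]*1000).astype(np.float32)),np.median(q[:,2]))
```

```text
3.6 [ 0.58047705 -0.2067422   0.21656938] [-4.01489804e-01  4.23777956e-01  1.25019417e+00 -1.89262773e-04
  1.46838132e+00  8.52394539e-01] [-0.78105794  0.18752757  0.09710182]
driver [([0.581, -0.162, 0.069], 0.89), ([0.708, -0.454, 0.022], 0.89), ([0.788, -0.19, 0.024], 0.57)]
nutdriver [([0.555, -0.251, 0.072], 0.69)]
rest [([0.542, -0.194, 0.006], 0.75)]
driver_tip [([0.792, -0.192, 0.021], 0.9), ([0.587, -0.156, 0.076], 0.8), ([0.708, -0.459, 0.021], 0.6)]
[  9  39  25  57 426] ((624.1098022460938, 114.80648803710938), (62.33885955810547, 10.734260559082031), 20.339693069458008) 0.07326190108153466
[ 23  93  13  25 160] ((581.8338623046875, 103.32239532470703), (31.335330963134766, 9.33497428894043), 1.1464353799819946) 0.07249622698259545
[ 206  135   45   64 1056] ((584.8260498046875, -157.36285400390625), (21.721200942993164, 90.38053894042969), 75.75050354003906) 0.07141042330518463
[ 265  173   50   64 1021] ((559.950439453125, -254.0438995361328), (21.774988174438477, 98.32839965820312), 76.35186767578125) 0.07134468202736582
```

View pics/w1.png

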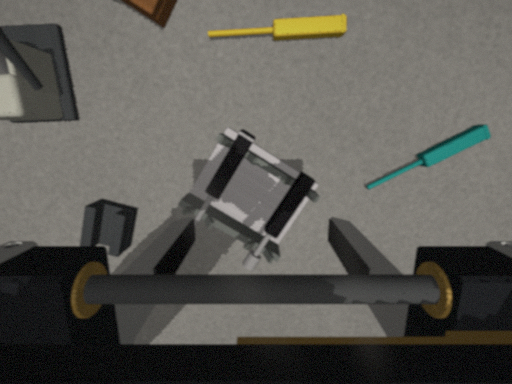

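The wrist view confirms it: driver handle at (230,167) with its slim shaft down to (200,220), nut driver at (290,205) with its socket at (255,255). Next is the lever.

Call:
play_rows:
  targets:
    - {"travel": [11.5, -37, 0], "dr": [0, 0, 0], "grip": 0}
    - {"travel": [11.5, -37, 0], "dr": [0, 0, 0], "grip": 0}
    - {"travel": [11.5, -37, 0], "dr": [0, 0, 0], "grip": 0}
    - {"travel": [11.5, -37, 0], "dr": [0, 0, 0], "grip": 0}
    - {"travel": [11.5, -37, 0], "dr": [0, 0, 0], "grip": 0}
    - {"travel": [11.5, -37, 0], "dr": [0, 0, 0], "grip": 0}
    - {"travel": [11.5, -37, 0], "dr": [0, 0, 0], "grip": 0}
    - {"travel": [11.5, -37, 0], "dr": [0, 0, 0], "grip": 0}
    - {"travel": [11.5, -37, 0], "dr": [0, 0, 0], "grip": 0}
    - {"travel": [11.5, -37, 0], "dr": [0, 0, 0], "grip": 0}
    - {"travel": [11.5, -37, 0], "dr": [0, 0, 0], "grip": 0}
    - {"travel": [11.5, -37, 0], "dr": [0, 0, 0], "grip": 0}
    - {"travel": [0, 0, 0], "dr": [0, 0, 0], "grip": 0}
    - {"travel": [0, 0, 0], "dr": [0, 0, 0], "grip": 0}

```text
time_s: 4.97
tool_pos: [0.5735, 0.2586, 0.2168]
tool_rot: [[0.95, 0.312, -0.0], [0.312, -0.95, -0.0], [-0.0, 0.0, -1.0]]
wrist_force: [-0.1, 0.1, 0.5]
gripper_width: 0.047
finger_force: 0.0
```

Run:
```python
from h import *
im,d=manip.camera("wrist"); P=pts("wrist",d); np.savez("w2.npz",im=im,P=P)
cv2.imwrite("pics/w2.png",im[:,:,::-1])
s=manip.sense();print(s["time_s"],s["tool_pos"],s["gripper_width"])
for t in("demag","lever_pad","cover_disc","well"):
    print(t,[(np.round(b["location"],3).tolist(),round(b["confidence"],2)) for b in manip.boxes_of("wrist",t)][:4])
# white top plate z~.095 and foot
hsv=im.astype(int)
R=np.linalg.norm(P[:,:,:2]-[.61,.15],axis=2)<.11
top=R&(abs(P[:,:,2]-.095)<.006)&(im.min(2)>130)
foot=R&(P[:,:,2]>.004)&(P[:,:,2]<.03)&(im.max(2)<90)
for n,m in(("top",top),("foot",foot)):
    m=cv2.morphologyEx(m.astype(np.uint8),cv2.MORPH_OPEN,np.ones((3,3)))>0
    q=P[m]; print(n,len(q),np.median(q[:,2]) if len(q) else 0,cv2.minAreaRect((q[:,:2]*1000).astype(np.float32)) if len(q)>4 else 0)
```

```text
5.0167 [0.57375132 0.25729548 0.21698098] 0.017839619849695426
demag [([0.609, 0.169, 0.085], 0.62)]
lever_pad [([0.576, 0.258, 0.102], 0.76)]
cover_disc [([0.643, 0.164, 0.101], 0.77)]
well [([0.632, 0.16, 0.095], 0.92)]
top 305 0.09514802406781053 ((619.0293579101562, 183.09188842773438), (32.334381103515625, 111.56151580810547), 55.38650894165039)
foot 1918 0.012666293376927817 ((617.434814453125, 154.37911987304688), (127.98197937011719, 98.02604675292969), 20.511831283569336)
```

View pics/w2.png

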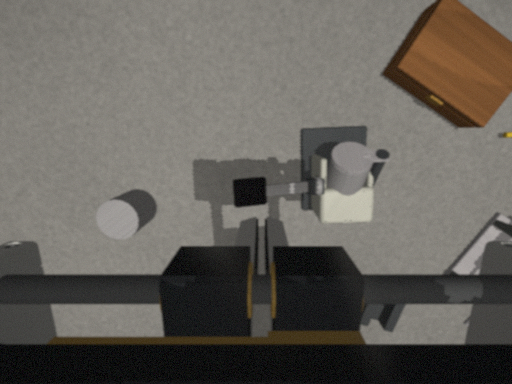

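The picture shows the pad at (250,192), the covered mouth at (350,160) and the post at (380,160). I'll measure the pad directly and fit the cover.

Run:
```python
from h import *
D=np.load("w2.npz");im=D["im"];P=D["P"]
m=np.zeros(im.shape[:2],bool);m[170:212,228:272]=1
m&=(im.max(2)<50)&(P[:,:,2]>.085)&(P[:,:,2]<.12)
q=P[m];print(len(q),q.mean(0),cv2.minAreaRect((q[:,:2]*1000).astype(np.float32)),q[:,2].min(),q[:,2].max())
# cover: robust plane
c=P[140:178,330:370].reshape(-1,3); c=c[c[:,2]>.07]
best=0;rng=np.random.default_rng(0)
for _ in range(500):
    a=c[rng.choice(len(c),3,False)];n=np.cross(a[1]-a[0],a[2]-a[0]);n/=np.linalg.norm(n)+1e-12
    if n[2]<0:n=-n
    if abs(n[2]-.643)>.1: continue
    k=abs((c-a[0])@n)<.002
    if k.sum()>best:best=k.sum();K=k
q=c[K];q=q[np.linalg.norm(q-np.median(q,0),axis=1)<.03];n=np.linalg.svd(q-q.mean(0))[2][2];n*=np.sign(n[2])
print(best,n,np.degrees(np.arctan2(n[1],n[0])),np.degrees(np.arccos(n[2])),q.mean(0),q[:,2].min(),q[:,2].max())
O=np.array([.6175,.1544]);a=np.radians(20.5);R=np.array([[np.cos(a),np.sin(a)],[-np.sin(a),np.cos(a)]]);print(R@(q.mean(0)[:2]-O))
```

```text
854 [0.56427185 0.26990453 0.10578633] ((563.593994140625, 269.63092041015625), (33.995174407958984, 39.93397521972656), 20.491443634033203) 0.09914615249817832 0.11125750171304477
961 [0.70929558 0.26875224 0.65166864] 20.75170810521907 49.33247153284445 [0.6429882  0.16470442 0.1008583 ] 0.08044512563399714 0.11889611896744973
[0.02748277 0.00072571]
```

Call:
play_rows:
  targets:
    - {"travel": [-5.6, -15, 5], "dr": [0, 0, 0], "grip": 0}
    - {"travel": [0, 0, 25], "dr": [0, 0, 0], "grip": 0}
    - {"travel": [0, 0, 25], "dr": [0, 0, 0], "grip": 0}
    - {"travel": [0, 0, 25], "dr": [0, 0, 0], "grip": 0}
    - {"travel": [0, 0, 16], "dr": [0, 0, 0], "grip": 0}
    - {"travel": [0, 0, 8], "dr": [0, 0, 0], "grip": 0}
    - {"travel": [0, 0, 8], "dr": [0, 0, 0], "grip": 0}
    - {"travel": [0, 0, 8], "dr": [0, 0, 0], "grip": 0}
    - {"travel": [0, 0, 8], "dr": [0, 0, 0], "grip": 0}
    - {"travel": [0, 0, 8], "dr": [0, 0, 0], "grip": 0}
    - {"travel": [0, 0, 8], "dr": [0, 0, 0], "grip": 0}
    - {"travel": [0, 0, 7], "dr": [0, 0, 0], "grip": 0}
    - {"travel": [0, 0, 0], "dr": [0, 0, 0], "grip": 0}
    - {"travel": [0, 0, 0], "dr": [0, 0, 0], "grip": 0}

```text
time_s: 6.38
tool_pos: [0.5641, 0.2705, 0.0664]
tool_rot: [[0.951, 0.311, 0.001], [0.311, -0.951, 0.0], [0.001, 0.0, -1.0]]
wrist_force: [-2.0, -0.6, 6.0]
gripper_width: 0.006
finger_force: 2.7
```

Call:
play_rows:
  targets:
    - {"travel": [0, 0, 3], "dr": [0, 0, 0], "grip": 0}
    - {"travel": [0, 0, 3], "dr": [0, 0, 0], "grip": 0}
    - {"travel": [0, 0, 0], "dr": [0, 0, 0], "grip": 0}

```text
time_s: 6.63
tool_pos: [0.5641, 0.2708, 0.0605]
tool_rot: [[0.951, 0.311, 0.001], [0.311, -0.951, 0.001], [0.001, -0.0, -1.0]]
wrist_force: [-0.1, 2.7, 4.4]
gripper_width: 0.003
finger_force: 2.3
```

Call:
play_rows:
  targets:
    - {"travel": [0, 0, 3], "dr": [0, 0, 0], "grip": 0}
    - {"travel": [0, 0, 0], "dr": [0, 0, 0], "grip": 0}

```text
time_s: 6.8
tool_pos: [0.564, 0.2707, 0.0574]
tool_rot: [[0.951, 0.311, 0.001], [0.311, -0.951, 0.001], [0.001, -0.0, -1.0]]
wrist_force: [1.1, 2.0, 4.4]
gripper_width: 0.003
finger_force: 1.9
```

Call:
play_rows:
  targets:
    - {"travel": [0, 0, 3], "dr": [0, 0, 0], "grip": 0}
    - {"travel": [0, 0, 2], "dr": [0, 0, 0], "grip": 0}
    - {"travel": [0, 0, 0], "dr": [0, 0, 0], "grip": 0}

```text
time_s: 7.05
tool_pos: [0.5638, 0.2703, 0.0518]
tool_rot: [[0.951, 0.311, -0.0], [0.311, -0.951, -0.0], [-0.0, 0.0, -1.0]]
wrist_force: [1.5, 1.8, 2.2]
gripper_width: 0.006
finger_force: 1.1
```

Call:
play_rows:
  targets:
    - {"travel": [0, 0, 3], "dr": [0, 0, 0], "grip": 0}
    - {"travel": [0, 0, 0], "dr": [0, 0, 0], "grip": 0}
    - {"travel": [0, 0, -10], "dr": [0, 0, 0], "grip": 0}
    - {"travel": [0, 0, -30], "dr": [0, 0, 0], "grip": 0}
    - {"travel": [0, 0, -40], "dr": [0, 0, 0], "grip": 0}
    - {"travel": [0, 0, -40], "dr": [0, 0, 0], "grip": 0}
    - {"travel": [0, 0, -40], "dr": [0, 0, 0], "grip": 0}
    - {"travel": [0, 0, -10], "dr": [0, 0, 0], "grip": 0}
    - {"travel": [0, 0, 0], "dr": [0, 0, 0], "grip": 0}
    - {"travel": [0, 0, 0], "dr": [0, 0, 0], "grip": 0}

```text
time_s: 7.88
tool_pos: [0.5637, 0.2701, 0.219]
tool_rot: [[0.951, 0.31, 0.0], [0.31, -0.951, -0.0], [-0.0, 0.0, -1.0]]
wrist_force: [-0.1, -0.6, -0.6]
gripper_width: 0.005
finger_force: 0.0
```

Run:
```python
from h import *
im,d=manip.camera("wrist"); P=pts("wrist",d); np.savez("w3.npz",im=im,P=P)
cv2.imwrite("pics/w3.png",cv2.resize(im[90:260,180:440,::-1],None,fx=3,fy=3))
s=manip.sense();print(s["time_s"],s["tool_pos"])
for t in("lever_pad","cover_disc","well"):
    print(t,[(np.round(b["location"],3).tolist(),round(b["confidence"],2)) for b in manip.boxes_of("wrist",t)][:4])
O=np.array([.6175,.1544]);a=np.radians(20.5);R=np.array([[np.cos(a),np.sin(a)],[-np.sin(a),np.cos(a)]])
q=P.copy();q[:,:,:2]=(P[:,:,:2]-O)@R.T
k=(abs(q[:,:,0]+10)<4)&(q[:,:,1]>90)  # unused guard
m=(abs(q[:,:,0]+.010)<.015)&(abs(q[:,:,1]-.127)<.018)
print("pad z",np.percentile(q[m][:,2],[10,50,90]))
m=(abs(q[:,:,1])<.004)&(q[:,:,0]>-.03)&(q[:,:,0]<.08)
w=q[m];w=w[np.argsort(w[:,0])];print(np.round(w[::4]*1000).astype(int)[:,[0,2]].tolist())
```

```text
7.9333 [0.5633198  0.27006859 0.21768507]
lever_pad [([0.574, 0.26, 0.104], 0.59), ([0.412, -0.015, 0.045], 0.4)]
cover_disc [([0.64, 0.161, 0.102], 0.75)]
well [([0.634, 0.154, 0.095], 0.9)]
pad z [0.10037633 0.27033905 0.30742126]
[[-30, 85], [-29, 87], [-28, 86], [-27, 86], [-26, 86], [-25, 86], [-24, 87], [-24, 87], [-22, 87], [-21, 88], [-20, 90], [-19, 90], [-19, 91], [-17, 91], [-16, 93], [-16, 95], [-14, 94], [-13, 94], [-12, 97], [-11, 97], [-10, 99], [-9, 100], [-8, 100], [-7, 100], [-6, 101], [-5, 101], [-5, 102], [-4, 104], [-2, 105], [-2, 105], [-1, 106], [1, 107], [1, 108], [2, 108], [3, 109], [4, 110], [5, 110], [5, 111], [6, 111], [6, 113], [8, 112], [9, 112], [9, 113], [10, 115], [11, 115], [12, 117], [12, 116], [13, 117], [13, 119], [14, 115], [15, 113], [15, 113], [16, 113], [16, 114], [17, 111], [17, 112], [18, 111], [19, 109], [19, 108], [20, 109], [20, 108], [21, 107], [21, 107], [22, 106], [22, 105], [23, 11], [23, 104], [24, 11], [24, 103], [26, 101], [26, 102], [26, 12], [27, 100], [27, 12], [28, 100], [28, 99], [29, 12], [29, 97], [30, 96], [30, 97], [31, 93], [31, 94], [32, 12], [32, 93], [32, 94], [33, 92], [33, 92], [35, 92], [35, 91], [35, 10], [36, 90], [36, 90], [36, 11], [37, 88], [37, 88], [38, 86], [38, 11], [38, 87], [39, 85], [39, 86], [39, 11], [40, 83], [41, 11], [41, 11], [42, 83], [42, 82], [42, 12], [43, 81], [43, 81], [44, 80], [44, 12], [45, 10], [47, 11], [47, 12], [48, 11], [50, 11], [51, 11], [51, 11], [53, 12], [54, 11], [56, 11], [56, 11], [57, 11], [59, 12], [60, 10], [60, 10], [62, 11], [63, 11], [63, 9], [65, -1], [66, 0], [68, -1], [69, -1], [69, -1], [71, -1], [72, 0], [73, -3], [74, -1], [75, 0], [75, -2], [77, 0], [78, -1], [80, -1]]
```

View pics/w3.png

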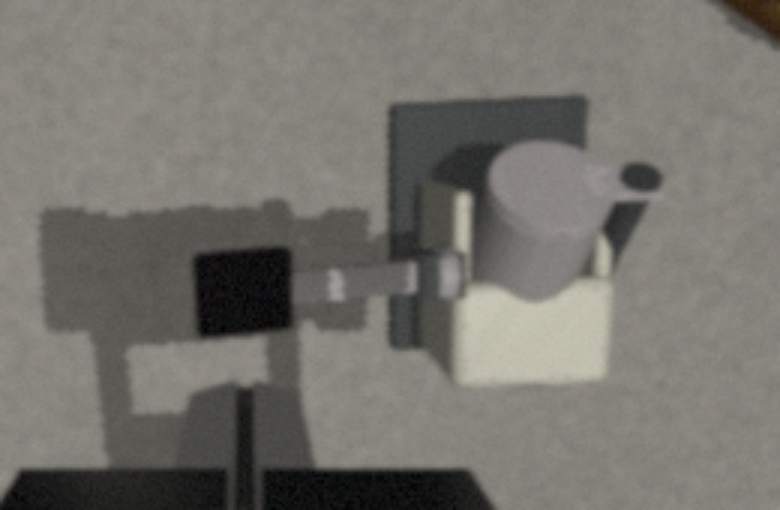

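The lever is still up: pad at about (243,290) in the crop, well covered at (555,185). So the finger must have missed or slipped off the pad. I'll cross-check the pad position with the fixed cameras.

Run:
```python
from h import *
for n in("scene","top","w2","w3"):
    D=np.load(n+".npz");im=D["im"];P=D["P"]
    m=(im.max(2)<60)&(P[:,:,2]>.085)&(P[:,:,2]<.125)&(np.linalg.norm(P[:,:,:2]-[.565,.268],axis=2)<.05)
    q=P[m];print(n,len(q),q.mean(0),cv2.minAreaRect((q[:,:2]*1000).astype(np.float32)),q[:,2].min(),q[:,2].max())
c=manip.get_calibration("wrist");K=np.array(c["mtx"]);T=np.linalg.inv(np.array(c["tool_from_camera"]))
for p in([0,0,0],[0,0,.112],[0,0,-.019]):
    x=T@np.array([*p,1]);print(p,K[0,2]+K[0,0]*x[0]/-x[2],K[1,2]+K[1,1]*-x[1]/-x[2])
D=np.load("w3.npz");d=np.linalg.norm(D["P"]-[.5633,.27,.2177],axis=2);i=np.unravel_index(np.argmin(d),d.shape);print(i,d[i],D["P"][i])
```

```text
scene 96 [0.5675478  0.27395058 0.10569375] ((565.45556640625, 273.23583984375), (30.541851043701172, 38.14263916015625), 19.324371337890625) 0.09555649500486818 0.11215452899612799
top 100 [0.56139455 0.26964315 0.10722407] ((561.2884521484375, 269.9596862792969), (28.490493774414062, 31.295753479003906), 18.241657257080078) 0.09918987864205908 0.11395605714035262
w2 886 [0.56435028 0.26994787 0.1057124 ] ((563.7059936523438, 269.64910888671875), (34.30721664428711, 40.194305419921875), 20.757484436035156) 0.09792732849084557 0.11125750171304477
w3 896 [0.56283795 0.27093757 0.10439188] ((562.2178344726562, 270.3580322265625), (35.63404846191406, 40.50254821777344), 20.475534439086914) 0.09737922202561372 0.11003298086877639
[0, 0, 0] 261.93032003616776 214.55157946296754
[0, 0, 0.112] 261.58299665036276 187.0760066674684
[0, 0, -0.019] 262.02582778133444 222.1068726338536
(np.int64(219), np.int64(260)) 0.03593675479601331 [0.57039568 0.27395565 0.25270649]
```

Run:
```python
from h import *
a=np.radians(18.1)
X=np.array([.9507,.31,0]);Y=np.array([.31,-.9507,0])
for n,t in(("w1",[.5805,-.2067,.2166]),("w2",[.5738,.2573,.2170]),("w3",[.5633,.2701,.2177])):
    P=np.load(n+".npz")["P"];r=P-np.array(t);l=np.stack([r@X,r@Y,-r[:,:,2]],-1)
    m=(abs(l[:,:,0])<.02)&(abs(l[:,:,1])<.065)&(l[:,:,2]<.06)&(l[:,:,2]>-.1)
    q=l[m];v,u=np.nonzero(m);k=np.argsort(-q[:,2])[:200:40]
    print(n,len(q),[(np.round(q[i]*1000).astype(int).tolist(),int(v[i]),int(u[i])) for i in k])
    print(np.round(l[205:235:4,258]*1000).astype(int).tolist())
```

```text
w1 3731 [([9, 48, -33], 217, 331), ([0, 47, -36], 230, 329), ([-1, 47, -38], 233, 329), ([4, -47, -39], 226, 193), ([10, 52, -40], 219, 339)]
[[-49, -5, 206], [-56, -5, 206], [-63, -5, 207], [-70, -5, 207], [-77, -5, 206], [-84, -5, 207], [-91, -5, 207], [-96, -5, 201]]
w2 1403 [([8, 2, -34], 219, 265), ([8, 2, -40], 221, 265), ([8, 3, -43], 222, 266), ([8, 2, -45], 224, 265), ([10, 3, -47], 222, 267)]
[[-52, -6, 217], [-59, -6, 217], [-66, -6, 215], [-73, -6, 216], [8, -3, -41], [8, -3, -49], [8, -3, -56], [8, -3, -62]]
w3 1320 [([8, -1, -35], 219, 260), ([10, -6, -40], 219, 254), ([10, -7, -42], 220, 252), ([10, 10, -45], 221, 278), ([10, 7, -47], 222, 273)]
[[-53, -6, 219], [-60, -6, 219], [-67, -6, 219], [10, -3, -36], [10, -3, -45], [9, -3, -51], [10, -3, -59], [10, -3, -66]]
```

Both the pressing force and the image of the fingers suggest they end about 33 mm short of the reported TCP. I'll press again, deeper, watching the force.

Call:
play_rows:
  targets:
    - {"travel": [0, 0, 40], "dr": [0, 0, 0], "grip": 0}
    - {"travel": [0, 0, 40], "dr": [0, 0, 0], "grip": 0}
    - {"travel": [0, 0, 40], "dr": [0, 0, 0], "grip": 0}
    - {"travel": [0, 0, 22], "dr": [0, 0, 0], "grip": 0}
    - {"travel": [0, 0, 8], "dr": [0, 0, 0], "grip": 0}
    - {"travel": [0, 0, 8], "dr": [0, 0, 0], "grip": 0}
    - {"travel": [0, 0, 8], "dr": [0, 0, 0], "grip": 0}
    - {"travel": [0, 0, 6], "dr": [0, 0, 0], "grip": 0}
    - {"travel": [0, 0, 4], "dr": [0, 0, 0], "grip": 0}
    - {"travel": [0, 0, 0], "dr": [0, 0, 0], "grip": 0}

```text
time_s: 8.92
tool_pos: [0.5638, 0.2702, 0.0427]
tool_rot: [[0.951, 0.311, -0.0], [0.311, -0.951, -0.0], [-0.0, 0.0, -1.0]]
wrist_force: [0.5, 0.7, -0.4]
gripper_width: 0.005
finger_force: 0.0
```

Force zero: the detent has probably pulled the lever away. I'll lift and look.

Call:
play_rows:
  targets:
    - {"travel": [0, 0, 3], "dr": [0, 0, 0], "grip": 0}
    - {"travel": [0, 0, 0], "dr": [0, 0, 0], "grip": 0}
    - {"travel": [0, 0, -20], "dr": [0, 0, 0], "grip": 0}
    - {"travel": [0, 0, -40], "dr": [0, 0, 0], "grip": 0}
    - {"travel": [0, 0, -40], "dr": [0, 0, 0], "grip": 0}
    - {"travel": [0, 0, -40], "dr": [0, 0, 0], "grip": 0}
    - {"travel": [0, 0, -40], "dr": [0, 0, 0], "grip": 0}
    - {"travel": [0, 0, 0], "dr": [0, 0, 0], "grip": 0}
    - {"travel": [0, 0, 0], "dr": [0, 0, 0], "grip": 0}

```text
time_s: 9.67
tool_pos: [0.5646, 0.2706, 0.2227]
tool_rot: [[0.951, 0.311, 0.004], [0.311, -0.951, 0.002], [0.005, -0.0, -1.0]]
wrist_force: [0.3, 0.5, -0.8]
gripper_width: 0.003
finger_force: 0.0
```

Run:
```python
from h import *
im,d=manip.camera("wrist"); P=pts("wrist",d); np.savez("w4.npz",im=im,P=P)
cv2.imwrite("pics/w4.png",cv2.resize(im[90:260,180:440,::-1],None,fx=3,fy=3))
s=manip.sense();print(s["time_s"],s["tool_pos"])
O=np.array([.6175,.1544]);a=np.radians(20.5);R=np.array([[np.cos(a),np.sin(a)],[-np.sin(a),np.cos(a)]])
q=P.copy();q[:,:,:2]=(P[:,:,:2]-O)@R.T
m=(im.max(2)<60)&(P[:,:,2]>.03)&(P[:,:,2]<.125)&(np.linalg.norm(P[:,:,:2]-[.565,.268],axis=2)<.05)
p=P[m];print("pad",len(p),p.mean(0),p[:,2].min(),p[:,2].max())
for y0 in(-.022,0,.022):
  m=(abs(q[:,:,1]-y0)<.003)&(q[:,:,0]>-.03)&(q[:,:,0]<.08)&(q[:,:,2]>.02)
  w=q[m];w=w[np.argsort(w[:,0])];print(np.round(w[::5]*1000).astype(int)[:,[0,2]].tolist())
```

```text
9.7167 [0.56387661 0.27033209 0.22037191]
pad 701 [0.562446   0.27031182 0.06075015] 0.05204012718937012 0.0667512801464582
[[-30, 85], [-29, 85], [-27, 86], [-26, 86], [-24, 86], [-23, 85], [-21, 87], [-19, 84], [-18, 85], [-17, 84], [-16, 82], [-15, 80], [-7, 136], [-5, 131], [-4, 136], [-4, 134], [-3, 129], [-2, 134], [-2, 131], [-1, 128], [0, 131], [0, 129], [1, 128], [2, 128], [3, 129], [3, 127], [4, 125], [5, 123], [6, 124], [7, 121], [7, 122], [8, 119], [9, 115], [9, 119], [10, 118], [10, 119], [11, 117], [12, 78], [12, 116], [13, 79], [14, 112], [15, 103], [16, 100], [17, 86], [18, 83], [18, 90], [19, 84], [20, 96], [21, 90], [21, 96], [23, 96], [25, 91], [26, 86], [27, 87], [29, 86]]
[[-29, 84], [-28, 85], [-26, 85], [-25, 86], [-23, 87], [-20, 88], [-18, 90], [-17, 92], [-15, 93], [-14, 95], [-12, 95], [-11, 98], [-9, 99], [-7, 100], [-6, 101], [-3, 103], [-3, 105], [-1, 106], [1, 107], [3, 109], [4, 110], [5, 109], [7, 111], [8, 111], [9, 57], [9, 111], [10, 58], [12, 58], [13, 59], [15, 61], [18, 63], [19, 65], [21, 66], [22, 68], [24, 67], [25, 69], [27, 72], [28, 72], [31, 73], [32, 74], [33, 76], [35, 77], [36, 77], [37, 76]]
[[-30, 85], [-28, 85], [-27, 84], [-26, 85], [-24, 85], [-22, 87], [-20, 84], [-19, 85], [-18, 83], [-16, 83], [-15, 81], [-15, 70], [-14, 82], [-13, 81], [-12, 79], [-11, 84], [-10, 75], [-9, 80], [-8, 77], [-7, 83], [-6, 88], [-5, 77], [-5, 72], [-4, 78], [-3, 81], [-2, 89], [-2, 91], [0, 72], [0, 85], [1, 90], [1, 85], [2, 82], [3, 87], [4, 82], [4, 97], [5, 92], [6, 77], [6, 92], [7, 98], [8, 93], [8, 88], [9, 102], [10, 89], [10, 71], [11, 90], [11, 92], [12, 89], [13, 104], [13, 99], [14, 80], [15, 101], [16, 72], [16, 101], [17, 95], [17, 100], [18, 98], [19, 95], [20, 80], [21, 96], [22, 95], [23, 94], [24, 91], [25, 91], [26, 90], [28, 86], [30, 85]]
```

View pics/w4.png

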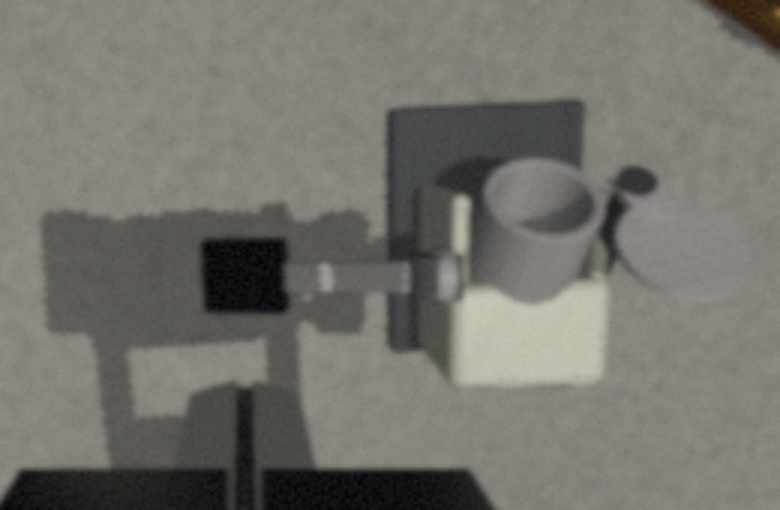

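The lever is latched: pad z is 0.061 and the open mouth shows at (540,205), with the cover off to the right at (685,250). The robot is clear of the demagnetiser, so I go to the driver.

Call:
play_rows:
  targets:
    - {"travel": [-12.2, 36.3, 0], "dr": [0, 0, 0], "grip": 0}
    - {"travel": [-12.2, 36.3, 0], "dr": [0, 0, 0], "grip": 0}
    - {"travel": [-12.2, 36.3, 0], "dr": [0, 0, 0], "grip": 0}
    - {"travel": [-12.2, 36.3, 0], "dr": [0, 0, 0], "grip": 0.5}
    - {"travel": [-12.2, 36.3, 0], "dr": [0, 0, 0], "grip": 1}
    - {"travel": [-12.2, 36.3, 0], "dr": [0, 0, 0], "grip": 1}
    - {"travel": [-12.2, 36.3, 0], "dr": [0, 0, 0], "grip": 1}
    - {"travel": [-12.2, 36.3, 0], "dr": [0, 0, 0], "grip": 1}
    - {"travel": [-12.2, 36.3, 0], "dr": [0, 0, 0], "grip": 1}
    - {"travel": [-12.2, 36.3, 0], "dr": [0, 0, 0], "grip": 1}
    - {"travel": [-12.2, 36.3, 0], "dr": [0, 0, 0], "grip": 1}
    - {"travel": [0, 0, 20], "dr": [0, 0, 0.113], "grip": 1}
    - {"travel": [0, 0, 20], "dr": [0, 0, 0.113], "grip": 1}
    - {"travel": [0, 0, 20], "dr": [0, 0, 0.113], "grip": 1}
    - {"travel": [0, 0, 20], "dr": [0, 0, 0.113], "grip": 1}
    - {"travel": [0, 0, 20], "dr": [0, 0, 0.112], "grip": 1}
    - {"travel": [0, 0, 0], "dr": [0, 0, 0], "grip": 1}
    - {"travel": [0, 0, 0], "dr": [0, 0, 0], "grip": 1}

```text
time_s: 11.22
tool_pos: [0.5594, -0.1506, 0.1187]
tool_rot: [[0.97, -0.242, -0.003], [-0.242, -0.97, 0.001], [-0.003, -0.0, -1.0]]
wrist_force: [-1.0, -0.8, 1.6]
gripper_width: 0.991
finger_force: 0.0
```

Run:
```python
from h import *
s=manip.sense()
im,d=manip.camera("wrist"); P=pts("wrist",d); np.savez("w5.npz",im=im,P=P)
cv2.imwrite("pics/w5.png",im[:,:,::-1])
t=np.array(s["tool_pos"]);R=np.array(s["tool_rot"]);print(s["time_s"],t,R[:,0])
l=(P-t)@R
near=(l[:,:,2]<.02)&(l[:,:,2]>-.15)&(abs(l[:,:,1])<.07)&(abs(l[:,:,0])<.03)
print("finger tip z",np.percentile(l[near][:,2],[50,95,99,100]),"x",np.percentile(l[near][:,0],[1,50,99]))
for sg in(-1,1):
    m=near&(l[:,:,1]*sg>0);print(np.round(l[m][np.argsort(-l[m][:,2])[:60:15]]*1000))
m=(im.max(2)<80)&(P[:,:,2]>.064)&(P[:,:,2]<.08)&(np.linalg.norm(P[:,:,:2]-[.58,-.155],axis=2)<.08)&(abs(l[:,:,1])<.03)
n,lb,st,c=cv2.connectedComponentsWithStats(m.astype(np.uint8));i=1+np.argmax(st[1:,4])
q=l[lb==i];print("handle(tool mm)",len(q),np.round(np.percentile(q,[0.5,50,99.5],axis=0)*1000,1),cv2.minAreaRect((P[lb==i][:,:2]*1000).astype(np.float32)))
m=(abs(l[:,:,1])<.02)&(P[:,:,2]>.05)&(P[:,:,2]<.072)&(l[:,:,0]<-.03)&(l[:,:,0]>-.16)
q=l[m];print("shaft",len(q),np.round(np.percentile(q,[1,50,99],axis=0)*1000,1) if len(q) else 0)
```

```text
11.2167 [ 0.55938863 -0.15058736  0.11866632] [ 0.97019523 -0.24230019 -0.00344044]
finger tip z [-0.13813091 -0.0553368  -0.04138279 -0.0356247 ] x [-0.00831346  0.00984171  0.02925992]
[[  4. -47. -36.]
 [ 10. -51. -37.]
 [  2. -47. -39.]
 [  0. -47. -39.]]
[[  3.  47. -36.]
 [ -5.  47. -38.]
 [  8.  48. -39.]
 [ -2.  47. -40.]]
handle(tool mm) 1945 [[-17.4 -11.4  43.9]
 [ 30.   -0.7  45.7]
 [ 73.4   9.5  48.1]] ((586.2242431640625, -156.30487060546875), (21.34996795654297, 91.71673583984375), 75.77679443359375)
shaft 722 [[-83.6 -18.6  47.4]
 [-51.8   0.5  54.7]
 [-30.9  19.1  68.3]]
```

View pics/w5.png

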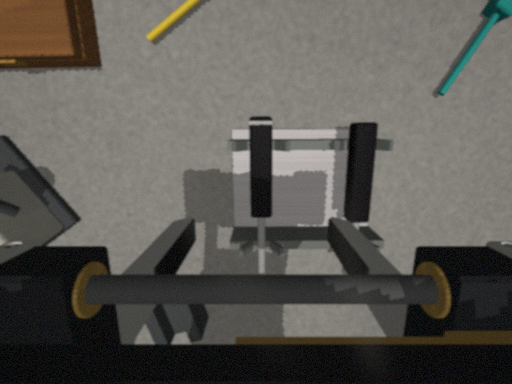

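Driver is centred between the fingers: handle front at (260,215), shaft down to (262,270). Descending.

Call:
play_rows:
  targets:
    - {"travel": [2, -0.7, 20], "dr": [0, 0, 0], "grip": 1}
    - {"travel": [0, 0, 22], "dr": [0, 0, 0], "grip": 1}
    - {"travel": [0, 0, 22], "dr": [0, 0, 0], "grip": 1}
    - {"travel": [0, 0, 12], "dr": [0, 0, 0], "grip": 1}
    - {"travel": [0, 0, 8], "dr": [0, 0, 0], "grip": 1}
    - {"travel": [0, 0, 6], "dr": [0, 0, 0], "grip": 1}
    - {"travel": [0, 0, 6], "dr": [0, 0, 0], "grip": 1}
    - {"travel": [0, 0, 0], "dr": [0, 0, 0], "grip": 1}

```text
time_s: 11.93
tool_pos: [0.5624, -0.1507, 0.0238]
tool_rot: [[0.969, -0.245, -0.0], [-0.245, -0.969, 0.0], [-0.0, -0.0, -1.0]]
wrist_force: [-0.6, 0.1, -0.4]
gripper_width: 1.0
finger_force: 0.0
```

Call:
play_rows:
  targets:
    - {"travel": [0, 0, 5], "dr": [0, 0, 0], "grip": 1}
    - {"travel": [0, 0, 5], "dr": [0, 0, 0], "grip": 1}
    - {"travel": [0, 0, 0], "dr": [0, 0, 0], "grip": 0.6}
    - {"travel": [0, 0, 0], "dr": [0, 0, 0], "grip": 0.3}
    - {"travel": [0, 0, 0], "dr": [0, 0, 0], "grip": 0}
    - {"travel": [0, 0, 0], "dr": [0, 0, 0], "grip": 0}
    - {"travel": [0, 0, 0], "dr": [0, 0, 0], "grip": 0}
    - {"travel": [0, 0, 0], "dr": [0, 0, 0], "grip": 0}
    - {"travel": [0, 0, 0], "dr": [0, 0, 0], "grip": 0}
    - {"travel": [0, 0, 0], "dr": [0, 0, 0], "grip": 0}

```text
time_s: 12.77
tool_pos: [0.5624, -0.1507, 0.0141]
tool_rot: [[0.969, -0.246, 0.0], [-0.246, -0.969, -0.0], [0.0, 0.0, -1.0]]
wrist_force: [-0.5, -0.8, 0.2]
gripper_width: 0.465
finger_force: 0.0
```

Call:
play_rows:
  targets:
    - {"travel": [0, 0, 0], "dr": [0, 0, 0], "grip": 0}
    - {"travel": [0, 0, 0], "dr": [0, 0, 0], "grip": 0}
    - {"travel": [0, 0, 0], "dr": [0, 0, 0], "grip": 0}
    - {"travel": [0, 0, 0], "dr": [0, 0, 0], "grip": 0}
    - {"travel": [0, 0, 0], "dr": [0, 0, 0], "grip": 0}
    - {"travel": [0, 0, 0], "dr": [0, 0, 0], "grip": 0}
    - {"travel": [0, 0, 0], "dr": [0, 0, 0], "grip": 0}

```text
time_s: 13.35
tool_pos: [0.5624, -0.1507, 0.014]
tool_rot: [[0.969, -0.246, -0.0], [-0.246, -0.969, 0.0], [-0.0, -0.0, -1.0]]
wrist_force: [0.6, -0.3, 0.3]
gripper_width: 0.227
finger_force: 30.0
```

Gripped at width 0.227 (21 mm, 30 N). Lifting, then traversing.

Call:
play_rows:
  targets:
    - {"travel": [0, 0, -10], "dr": [0, 0, 0], "grip": 0}
    - {"travel": [0, 0, -20], "dr": [0, 0, 0], "grip": 0}
    - {"travel": [0, 0, -26], "dr": [0, 0, 0], "grip": 0}
    - {"travel": [0, 0, -26], "dr": [0, 0, 0], "grip": 0}
    - {"travel": [0, 0, -26], "dr": [0, 0, 0], "grip": 0}
    - {"travel": [0, 0, -26], "dr": [0, 0, 0], "grip": 0}
    - {"travel": [0, 0, -26], "dr": [0, 0, 0], "grip": 0}
    - {"travel": [0, 0, -26], "dr": [0, 0, 0], "grip": 0}
    - {"travel": [0.8, -17, 0], "dr": [0, 0, 0], "grip": 0}
    - {"travel": [1.6, -30, 0], "dr": [0, 0, 0], "grip": 0}
    - {"travel": [1.6, -32, 0], "dr": [0, 0, 0], "grip": 0}
    - {"travel": [1.6, -32, 0], "dr": [0, 0, 0], "grip": 0}
    - {"travel": [1.6, -32, 0], "dr": [0, 0, 0], "grip": 0}
    - {"travel": [1.6, -32, 0], "dr": [0, 0, 0], "grip": 0}
    - {"travel": [1.6, -32, 0], "dr": [0, 0, 0], "grip": 0}
    - {"travel": [1.6, -32, 0], "dr": [0, 0, 0], "grip": 0}
    - {"travel": [1.6, -32, 0], "dr": [0, 0, 0], "grip": 0}
    - {"travel": [1.6, -32, 0], "dr": [0, 0, 0], "grip": 0}
    - {"travel": [1, -32, 0], "dr": [0, 0, 0], "grip": 0}
    - {"travel": [0, 0, 0], "dr": [0, 0, 0], "grip": 0}

```text
time_s: 15.02
tool_pos: [0.6603, 0.1752, 0.1999]
tool_rot: [[0.97, -0.242, -0.001], [-0.242, -0.97, 0.001], [-0.001, -0.001, -1.0]]
wrist_force: [0.2, 0.0, -0.6]
gripper_width: 0.233
finger_force: 30.0
```

Call:
play_rows:
  targets:
    - {"travel": [0, 0, 0], "dr": [0, 0, -0.101], "grip": 0}
    - {"travel": [0, 0, 0], "dr": [0, 0, -0.101], "grip": 0}
    - {"travel": [0, 0, 0], "dr": [0, 0, -0.101], "grip": 0}
    - {"travel": [0, 0, 0], "dr": [0, 0, -0.101], "grip": 0}
    - {"travel": [0, 0, 0], "dr": [0, 0, -0.101], "grip": 0}
    - {"travel": [0, 0, 0], "dr": [0, 0, -0.101], "grip": 0}
    - {"travel": [0, 0, 0], "dr": [0, 0.1, 0], "grip": 0}
    - {"travel": [0, 0, 0], "dr": [0, 0.1, 0], "grip": 0}
    - {"travel": [0, 0, 0], "dr": [0, 0.1, 0], "grip": 0}
    - {"travel": [0, 0, 0], "dr": [0, 0.1, 0], "grip": 0}
    - {"travel": [0, 0, 0], "dr": [0, 0.1, 0], "grip": 0}
    - {"travel": [0, 0, 0], "dr": [0, 0.1, 0], "grip": 0}
    - {"travel": [0, 0, 0], "dr": [0, 0.098, 0], "grip": 0}
    - {"travel": [0, 0, 0], "dr": [0, 0, 0], "grip": 0}
    - {"travel": [0, 0, 0], "dr": [0, 0, 0], "grip": 0}

```text
time_s: 16.27
tool_pos: [0.6597, 0.1698, 0.2004]
tool_rot: [[0.719, 0.35, 0.6], [0.269, -0.937, 0.225], [0.641, -0.0, -0.768]]
wrist_force: [0.4, 0.5, 0.3]
gripper_width: 0.231
finger_force: 30.0
```

Call:
play_rows:
  targets:
    - {"travel": [22.1, 0, 18.5], "dr": [0, 0, 0], "grip": 0}
    - {"travel": [22.1, 0, 18.5], "dr": [0, 0, 0], "grip": 0}
    - {"travel": [22.1, 0, 18.5], "dr": [0, 0, 0], "grip": 0}
    - {"travel": [22.1, 0, 18.5], "dr": [0, 0, 0], "grip": 0}
    - {"travel": [-11.5, 0, 13.8], "dr": [0, 0, 0], "grip": 0}
    - {"travel": [-11.5, 0, 13.8], "dr": [0, 0, 0], "grip": 0}
    - {"travel": [-11.5, 0, 13.8], "dr": [0, 0, 0], "grip": 0}
    - {"travel": [0, 0, 0], "dr": [0, 0, 0], "grip": 0}
    - {"travel": [0, 0, 0], "dr": [0, 0, 0], "grip": 0}

```text
time_s: 17.02
tool_pos: [0.7689, 0.2108, 0.1463]
tool_rot: [[0.719, 0.351, 0.6], [0.269, -0.937, 0.225], [0.641, -0.0, -0.767]]
wrist_force: [0.9, -0.1, -1.2]
gripper_width: 0.236
finger_force: 30.0
```

Run:
```python
from h import *
s=manip.sense();t=np.array(s["tool_pos"]);R=np.array(s["tool_rot"]);print(s["time_s"],t,R.round(3).tolist())
dx=np.array([.9367,.3502,0]);w=.766*dx+np.array([0,0,.643]);y=np.array([-.3502,.9367,0]);M=np.array([.6395,.1626,.0918]);x=np.cross(y,w)
W=np.stack([x,y,w],1);org=M-.065*w
o=t-.046*R[:,2];tip=o-.11*R[:,0];print("tip in well",(tip-org)@W*1000,"axis",np.degrees(np.arccos(R[:,0]@w)))
ims=[]
for n in("scene","top"):
    im,d=manip.camera(n);P=pts(n,d);np.savez(n+"2.npz",im=im,P=P)
    c=manip.get_calibration(n);K=np.array(c["mtx"]);E=np.linalg.inv(np.array(c["extrinsics"]))
    def pj(p):
        q=E@np.array([*p,1]);return np.array([K[0,2]+K[0,0]*q[0]/-q[2],K[1,2]-K[1,1]*q[1]/-q[2]])
    u=pj(M);a=int(u[0])-40;b=int(u[1])-40
    z=cv2.resize(im[b:b+80,a:a+80,::-1],(400,400),interpolation=3)
    for p,col in((M,(0,255,0)),(tip,(0,0,255)),(M-.065*w,(255,0,0))):
        v=((pj(p)-[a,b]+.5)*5).astype(int);cv2.circle(z,tuple(int(k) for k in v),3,col,1)
    ims.append(z)
cv2.imwrite("pics/pre.png",np.hstack(ims))
```

```text
17.0167 [0.76892262 0.21075354 0.14632552] [[0.719, 0.351, 0.6], [0.269, -0.937, 0.225], [0.641, -0.0, -0.767]]
tip in well [ 0.75033508 -0.2550504  95.95471818] axis nan<stdin>:5: RuntimeWarning: invalid value encountered in arccos
```

View pics/pre.png

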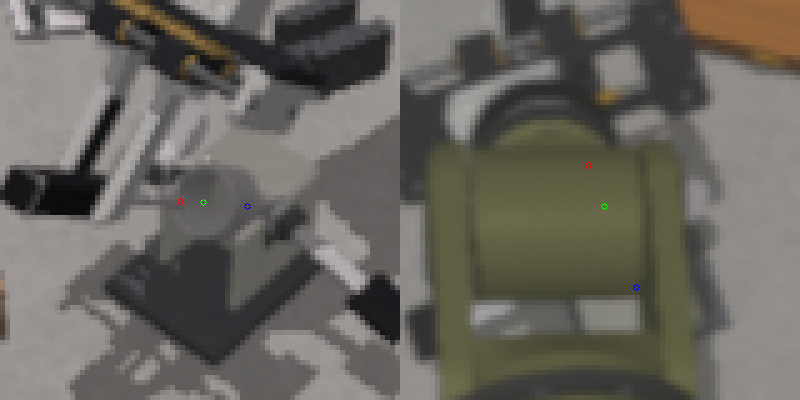

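The scene crop shows the shaft pointing at the mouth (tip marker at (180,201), mouth centre at (203,203)), as computed. Inserting along the bore.

Call:
play_rows:
  targets:
    - {"travel": [-8, 0.3, 0], "dr": [0, 0, 0], "grip": 0}
    - {"travel": [-8, 0, 0], "dr": [0, 0, 0], "grip": 0}
    - {"travel": [-8, 0, 0], "dr": [0, 0, 0], "grip": 0}
    - {"travel": [-8, 0, 0], "dr": [0, 0, 0], "grip": 0}
    - {"travel": [-8, 0, 0], "dr": [0, 0, 0], "grip": 0}
    - {"travel": [0, 0, 0], "dr": [0, 0, 0], "grip": 0}

```text
time_s: 17.62
tool_pos: [0.7384, 0.1991, 0.119]
tool_rot: [[0.719, 0.35, 0.6], [0.268, -0.937, 0.225], [0.641, -0.0, -0.768]]
wrist_force: [-0.4, 0.5, -0.4]
gripper_width: 0.234
finger_force: 30.0
```

Call:
play_rows:
  targets:
    - {"travel": [-8, 0, 0], "dr": [0, 0, 0], "grip": 0}
    - {"travel": [-8, 0, 0], "dr": [0, 0, 0], "grip": 0}
    - {"travel": [-8, 0, 0], "dr": [0, 0, 0], "grip": 0}
    - {"travel": [-7, 0, 0], "dr": [0, 0, 0], "grip": 0}
    - {"travel": [0, 0, 0], "dr": [0, 0, 0], "grip": 0}
    - {"travel": [0, 0, 0], "dr": [0, 0, 0], "grip": 0}
    - {"travel": [0, 0, 0], "dr": [0, 0, 0], "grip": 0}
    - {"travel": [0, 0, 0], "dr": [0, 0, 0], "grip": 0}
    - {"travel": [0, 0, 0], "dr": [0, 0, 0], "grip": 0}
    - {"travel": [0, 0, 0], "dr": [0, 0, 0], "grip": 0}
    - {"travel": [0, 0, 0], "dr": [0, 0, 0], "grip": 0}
    - {"travel": [0, 0, 0], "dr": [0, 0, 0], "grip": 0}
    - {"travel": [0, 0, 0], "dr": [0, 0, 0], "grip": 0}
    - {"travel": [0, 0, 0], "dr": [0, 0, 0], "grip": 0}

```text
time_s: 18.78
tool_pos: [0.7177, 0.1912, 0.1007]
tool_rot: [[0.718, 0.35, 0.602], [0.268, -0.937, 0.225], [0.643, 0.0, -0.766]]
wrist_force: [0.2, -0.9, -0.9]
gripper_width: 0.231
finger_force: 30.0
```

Run:
```python
from h import *
s=manip.sense();t=np.array(s["tool_pos"]);R=np.array(s["tool_rot"]);print(s["time_s"],t,s["wrist_force"])
dx=np.array([.9367,.3502,0]);w=.766*dx+np.array([0,0,.643]);y=np.array([-.3502,.9367,0]);M=np.array([.6395,.1626,.0918]);x=np.cross(y,w)
W=np.stack([x,y,w],1);print((t-.046*R[:,2]-.11*R[:,0]-M+.065*w)@W*1000)
im,d=manip.camera("scene")
cv2.imwrite("pics/in.png",cv2.resize(im[200:290,220:330,::-1],None,fx=5,fy=5,interpolation=3))
```

```text
18.7833 [0.71770536 0.19119737 0.10067056] [ 0.24045969 -0.93212436 -0.89335541]
[ 0.71224996 -0.60272766 24.5027054 ]
```

View pics/in.png

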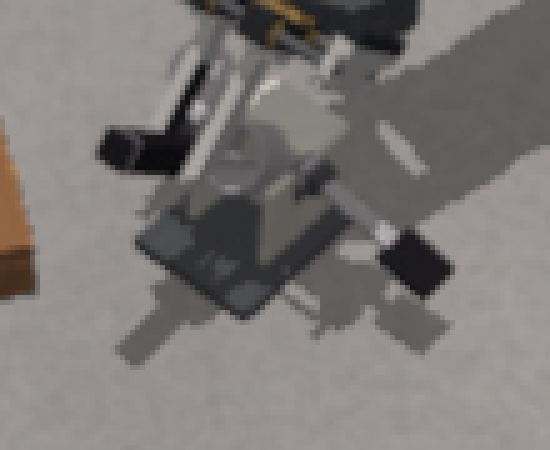

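The shaft is in the well: handle at (145,150), mouth at (240,165), lever pad still down at (415,265). I'll go 5 mm deeper for margin, hold again, then draw out.

Call:
play_rows:
  targets:
    - {"travel": [-5, 0, 0], "dr": [0, 0, 0], "grip": 0}
    - {"travel": [0, 0, 0], "dr": [0, 0, 0], "grip": 0}
    - {"travel": [0, 0, 0], "dr": [0, 0, 0], "grip": 0}
    - {"travel": [0, 0, 0], "dr": [0, 0, 0], "grip": 0}
    - {"travel": [0, 0, 0], "dr": [0, 0, 0], "grip": 0}
    - {"travel": [0, 0, 0], "dr": [0, 0, 0], "grip": 0}
    - {"travel": [0, 0, 0], "dr": [0, 0, 0], "grip": 0}
    - {"travel": [0, 0, 0], "dr": [0, 0, 0], "grip": 0}
    - {"travel": [8, 0, 0], "dr": [0, 0, 0], "grip": 0}
    - {"travel": [14, 0, 0], "dr": [0, 0, 0], "grip": 0}
    - {"travel": [14, 0, 0], "dr": [0, 0, 0], "grip": 0}
    - {"travel": [14, 0, 0], "dr": [0, 0, 0], "grip": 0}
    - {"travel": [14, 0, 0], "dr": [0, 0, 0], "grip": 0}
    - {"travel": [14, 0, 0], "dr": [0, 0, 0], "grip": 0}
    - {"travel": [10, 0, 0], "dr": [0, 0, 0], "grip": 0}
    - {"travel": [0, 0, 0], "dr": [0, 0, 0], "grip": 0}
    - {"travel": [0, 0, 0], "dr": [0, 0, 0], "grip": 0}

```text
time_s: 20.25
tool_pos: [0.7772, 0.2135, 0.1539]
tool_rot: [[0.718, 0.35, 0.602], [0.268, -0.937, 0.225], [0.643, 0.0, -0.766]]
wrist_force: [-0.5, -0.2, -0.9]
gripper_width: 0.233
finger_force: 30.0
```

Call:
play_rows:
  targets:
    - {"travel": [11.5, 0, -13.8], "dr": [0, 0, 0], "grip": 0}
    - {"travel": [11.5, 0, -13.8], "dr": [0, 0, 0], "grip": 0}
    - {"travel": [11.5, 0, -13.8], "dr": [0, 0, 0], "grip": 0}
    - {"travel": [-23.6, 0, -19.7], "dr": [0, 0, 0], "grip": 0}
    - {"travel": [-23.6, 0, -19.7], "dr": [0, 0, 0], "grip": 0}
    - {"travel": [-23.6, 0, -19.7], "dr": [0, 0, 0], "grip": 0}
    - {"travel": [-23.6, 0, -19.7], "dr": [0, 0, 0], "grip": 0}
    - {"travel": [0, 0, 0], "dr": [0, -0.1, 0], "grip": 0}
    - {"travel": [0, 0, 0], "dr": [0, -0.1, 0], "grip": 0}
    - {"travel": [0, 0, 0], "dr": [0, -0.1, 0], "grip": 0}
    - {"travel": [0, 0, 0], "dr": [0, -0.1, 0], "grip": 0}
    - {"travel": [0, 0, 0], "dr": [0, -0.1, 0], "grip": 0}
    - {"travel": [0, 0, 0], "dr": [0, -0.1, 0], "grip": 0}
    - {"travel": [0, 0, 0], "dr": [0, -0.098, 0], "grip": 0}
    - {"travel": [0, 0, 0], "dr": [0, 0, 0], "grip": 0}
    - {"travel": [0, 0, 0], "dr": [0, 0, 0], "grip": 0}

```text
time_s: 21.58
tool_pos: [0.6621, 0.1705, 0.2055]
tool_rot: [[0.937, 0.35, -0.001], [0.35, -0.937, 0.0], [-0.001, -0.0, -1.0]]
wrist_force: [-0.8, -0.6, -0.9]
gripper_width: 0.229
finger_force: 30.0
```

Call:
play_rows:
  targets:
    - {"travel": [0, 0, 0], "dr": [0, 0, 0.101], "grip": 0}
    - {"travel": [0, 0, 0], "dr": [0, 0, 0.101], "grip": 0}
    - {"travel": [0, 0, 0], "dr": [0, 0, 0.101], "grip": 0}
    - {"travel": [0, 0, 0], "dr": [0, 0, 0.101], "grip": 0}
    - {"travel": [0, 0, 0], "dr": [0, 0, 0.101], "grip": 0}
    - {"travel": [0, 0, 0], "dr": [0, 0, 0.101], "grip": 0}
    - {"travel": [0, 0, 0], "dr": [0, 0, 0], "grip": 0}
    - {"travel": [0, 0, 0], "dr": [0, 0, 0], "grip": 0}

```text
time_s: 22.25
tool_pos: [0.6615, 0.1701, 0.2081]
tool_rot: [[0.97, -0.243, 0.002], [-0.243, -0.97, 0.001], [0.002, -0.001, -1.0]]
wrist_force: [0.1, 0.4, -1.1]
gripper_width: 0.231
finger_force: 30.0
```

Call:
play_rows:
  targets:
    - {"travel": [-1.6, 20, 0], "dr": [0, 0, 0], "grip": 0}
    - {"travel": [-1.6, 32, 0], "dr": [0, 0, 0], "grip": 0}
    - {"travel": [-1.6, 32, 0], "dr": [0, 0, 0], "grip": 0}
    - {"travel": [-1.6, 32, 0], "dr": [0, 0, 0], "grip": 0}
    - {"travel": [-1.6, 32, 0], "dr": [0, 0, 0], "grip": 0}
    - {"travel": [-1.6, 32, 0], "dr": [0, 0, 0], "grip": 0}
    - {"travel": [-1.6, 32, 0], "dr": [0, 0, 0], "grip": 0}
    - {"travel": [-1.6, 32, 0], "dr": [0, 0, 0], "grip": 0}
    - {"travel": [-1.6, 32, 0], "dr": [0, 0, 0], "grip": 0}
    - {"travel": [-1.8, 32, 0], "dr": [0, 0, 0], "grip": 0}
    - {"travel": [-1.8, 27, 0], "dr": [0, 0, 0], "grip": 0}
    - {"travel": [0, 0, 25], "dr": [0, 0, 0], "grip": 0}
    - {"travel": [0, 0, 35], "dr": [0, 0, 0], "grip": 0}
    - {"travel": [0, 0, 35], "dr": [0, 0, 0], "grip": 0}
    - {"travel": [0, 0, 35], "dr": [0, 0, 0], "grip": 0}
    - {"travel": [0, 0, 15], "dr": [0, 0, 0], "grip": 0}
    - {"travel": [0, 0, 0], "dr": [0, 0, 0], "grip": 0}
    - {"travel": [0, 0, 0], "dr": [0, 0, 0], "grip": 0}

```text
time_s: 23.75
tool_pos: [0.5619, -0.15, 0.063]
tool_rot: [[0.97, -0.244, 0.0], [-0.244, -0.97, 0.0], [0.0, -0.0, -1.0]]
wrist_force: [0.0, -0.5, 0.1]
gripper_width: 0.233
finger_force: 30.0
```

Run:
```python
from h import *
s=manip.sense();t=np.array(s["tool_pos"]);R=np.array(s["tool_rot"]);print(s["time_s"],t,R.round(4).tolist(),s["wrist_force"])
print("to go (tool mm)",(np.array([.5624,-.1507,.014])-t)@R*1000)
R0=np.array([[.969,-.246,0],[-.246,-.969,0],[0,0,-1]])
print("turn",cv2.Rodrigues(R.T@R0)[0].ravel())
```

```text
23.75 [ 0.56194498 -0.14995614  0.06295772] [[0.9699, -0.2435, 0.0003], [-0.2435, -0.9699, 0.0], [0.0003, -0.0001, -1.0]] [ 0.02391166 -0.51055136  0.08011048]
to go (tool mm) [ 0.608617    0.61470326 48.95784304]
turn [-8.28422998e-05 -2.82684679e-04  2.63698923e-03]
```

Very close to the starting pose. Lowering gently.

Call:
play_rows:
  targets:
    - {"travel": [0.6, 0.6, 12], "dr": [0, 0, 0.002], "grip": 0}
    - {"travel": [0, 0, 12], "dr": [0, 0, 0], "grip": 0}
    - {"travel": [0, 0, 10], "dr": [0, 0, 0], "grip": 0}
    - {"travel": [0, 0, 6], "dr": [0, 0, 0], "grip": 0}
    - {"travel": [0, 0, 4], "dr": [0, 0, 0], "grip": 0}
    - {"travel": [0, 0, 3], "dr": [0, 0, 0], "grip": 0}
    - {"travel": [0, 0, 1], "dr": [0, 0, 0], "grip": 0}
    - {"travel": [0, 0, 0], "dr": [0, 0, 0], "grip": 0}
    - {"travel": [0, 0, 0], "dr": [0, 0, 0], "grip": 0}

```text
time_s: 24.5
tool_pos: [0.5628, -0.1508, 0.0149]
tool_rot: [[0.969, -0.248, 0.0], [-0.248, -0.969, -0.0], [0.001, 0.0, -1.0]]
wrist_force: [-0.4, -0.2, -0.3]
gripper_width: 0.233
finger_force: 30.0
```

Call:
play_rows:
  targets:
    - {"travel": [0, 0, 1], "dr": [0, 0, 0], "grip": 0}
    - {"travel": [0, 0, 0], "dr": [0, 0, 0], "grip": 0}
    - {"travel": [0, 0, 0], "dr": [0, 0, 0], "grip": 0.3}
    - {"travel": [0, 0, 0], "dr": [0, 0, 0], "grip": 0.5}
    - {"travel": [0, 0, 0], "dr": [0, 0, 0], "grip": 0.8}
    - {"travel": [0, 0, 0], "dr": [0, 0, 0], "grip": 1}
    - {"travel": [0, 0, 0], "dr": [0, 0, 0], "grip": 1}
    - {"travel": [0, 0, 0], "dr": [0, 0, 0], "grip": 1}
    - {"travel": [0, 0, 0], "dr": [0, 0, 0], "grip": 1}
    - {"travel": [0, 0, 0], "dr": [0, 0, 0], "grip": 1}
    - {"travel": [0, 0, 0], "dr": [0, 0, 0], "grip": 1}
    - {"travel": [0, 0, 0], "dr": [0, 0, 0], "grip": 1}
    - {"travel": [0, 0, 0], "dr": [0, 0, 0], "grip": 1}

```text
time_s: 25.58
tool_pos: [0.5626, -0.1507, 0.0136]
tool_rot: [[0.969, -0.248, 0.0], [-0.248, -0.969, -0.0], [0.0, 0.0, -1.0]]
wrist_force: [-0.6, -0.0, -0.4]
gripper_width: 0.97
finger_force: 0.0
```

Call:
play_rows:
  targets:
    - {"travel": [0, 0, -8], "dr": [0, 0, 0], "grip": 1}
    - {"travel": [0, 0, -16], "dr": [0, 0, 0], "grip": 1}
    - {"travel": [0, 0, -25], "dr": [0, 0, 0], "grip": 1}
    - {"travel": [0, 0, -35], "dr": [0, 0, 0], "grip": 1}
    - {"travel": [0, 0, -35], "dr": [0, 0, 0], "grip": 1}
    - {"travel": [0, 0, -35], "dr": [0, 0, 0], "grip": 1}
    - {"travel": [0, 0, 0], "dr": [0, 0, 0], "grip": 1}
    - {"travel": [0, 0, 0], "dr": [0, 0, 0], "grip": 1}
    - {"travel": [0, 0, 0], "dr": [0, 0, 0], "grip": 1}

```text
time_s: 26.33
tool_pos: [0.5622, -0.1506, 0.1672]
tool_rot: [[0.969, -0.248, -0.001], [-0.248, -0.969, 0.0], [-0.001, -0.0, -1.0]]
wrist_force: [-0.0, 0.1, -0.8]
gripper_width: 1.001
finger_force: 0.0
```

Run:
```python
from h import *
s=manip.sense();print(s["time_s"],s["tool_pos"],s["wrist_force"],s["gripper_width"])
im,d=manip.camera("wrist"); P=pts("wrist",d)
m=(im.max(2)<80)&(P[:,:,2]>.064)&(P[:,:,2]<.08)&(np.linalg.norm(P[:,:,:2]-[.586,-.156],axis=2)<.075)
n,lb,st,c=cv2.connectedComponentsWithStats(m.astype(np.uint8));i=1+np.argmax(st[1:,4])
print(cv2.minAreaRect((P[lb==i][:,:2]*1000).astype(np.float32)),P[lb==i][:,2].mean())
im2,d2=manip.camera("scene");P2=pts("scene",d2)
m=(im2.max(2)<60)&(P2[:,:,2]>.03)&(P2[:,:,2]<.125)&(np.linalg.norm(P2[:,:,:2]-[.565,.268],axis=2)<.05)
print("lever pad",P2[m].mean(0))
cv2.imwrite("pics/end.png",im[:,:,::-1])
```

```text
26.3333 [ 0.56224462 -0.15059088  0.16719147] [-0.04032476  0.14774783 -0.7726027 ] 1.0014957500385357
((585.526611328125, -156.06724548339844), (21.596572875976562, 89.76374053955078), 75.26959228515625) 0.07062058906035867
lever pad [0.5674054  0.27262775 0.06304549]
```

View pics/end.png

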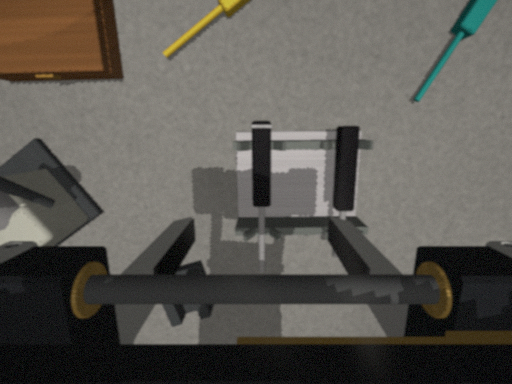

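The picture shows the driver back in its notches: handle at (261,165), shaft across the bar at (262,225). The lever pad is still down (z 0.063) and the arm is clear.

```bash
python3 -c "
from bench import manip
print(manip.sign_off())"
```

```text
the job is handed in; nothing more can be done
None
```

I handed the job in at about 26 s of the 67 s: the lever is latched, the driver was dipped to about 20 mm from the well's bottom end and laid back in its own notches, and the robot is clear, though sign-off returned no verdict. The first press on the lever didn't latch, because the fingers end about 33 mm short of the reported TCP, so I pressed again deeper.

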